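# Index the filter slider of a hasped dish viewer

## Task

Change the filter in the dish viewer: swing the hasp off its staple and up until it points well above level, then raise the hood by its pull until it stands upright, and leave it open. Squeeze the latch tab against the slider's grip and, keeping it squeezed, slide the filter carriage to the notch marked by the upright flag, then let go so that the latch drops fully into that notch. Do not knock or shift the dish stacks and the bottle.

Things in the scene. Friction and masses are not known exactly. Their poses are not given: they have to be found in the camera images.
- viewer_base: Fixed white lamp base, 130 x 270 x 45 mm (x, y, z), turned differently each time; local axes below are its own. Origin under its centre, front (-x) to the robot. On its top a filter carriage slides along y over a rack of five notches 27 mm apart, all under a grey hood (130 x 270 mm, 65 mm deep). A staple 8 mm wide stands out 14 mm in front at local y = -60 mm, 40 mm up.
- hasp (a joint): Angle of the hasp leaf, rad: 0 = hanging with its slot over the staple; grows as its lower end swings out towards the robot (-x) and up; 1.57 = level (hood closed), stop at 2.7. Axis along the base's y. It stays where it is left (drag about 1 N at the knob). While the slot is over the staple the hood cannot be raised.
- hasp_knob (a point): Centre of the hasp's knob: a black cross roller 14 mm thick, 28 mm long along the base's y, 26 mm out from the leaf on a stem 10 mm wide, 36 mm below the hasp's hinge when hanging (56 mm above the worktop). Leaf 22 mm wide, 64 mm long. Pinch the roller on its two ends (along y) from above; the leaf turns freely about it.
- hasp_hinge (a point): Point on the hasp's hinge axis (along the base's y) in the middle of the leaf, at the front of the hood, 92 mm above the worktop while the hood is closed; it rises with the hood.
- hood (a joint): Angle of the hood, rad: 0 closed, grows as its front rises, 1.57 = its front face looks straight up, stop at 1.75. A stiff hinge along the base's y at the rear edge: it stays where it is left. About 4 N at the pull lifts it.
- hood_handle (a point): Centre of the hood's pull: a black cross roller 14 mm thick, 28 mm long along the base's y, on a stem 12 mm wide, 32 mm in front of the hood's front face, at local y = +50 mm; 85 mm above the worktop when closed. Pinch it on its two ends (along y) from above; the hood turns freely about it as it swings.
- hood_hinge (a point): Point on the hood's hinge axis, level with the pull in y: rear edge of the base (local x = +65 mm), 47 mm above the worktop. The pull lies 162 mm in front of it and 38 mm above it when closed.
- slider (a joint): Position of the filter carriage along the base's y, m: notches at -0.054, -0.027, 0, 0.027, 0.054. It starts latched at 0, with up to 1.6 mm of play. With the latch pressed it slides with about 2.5 N.
- slider_grip (a point): Centre between fixed grip and latch tab, 91 mm above the worktop, local x = -25 mm. The grip is an upright black block 22 mm wide (x), 14 mm thick, on the -y side; the flared tab, 20 mm wide, on the +y side; both end 103 mm up. 42 mm over both here, 32 mm squeezed. Close on both along y from above, fingertips 65 mm or more above the worktop.
- slider_index (a point): The index line of the carriage, a light stroke on its front edge, at the same local y as the carriage centre, 56 mm above the worktop. It stands opposite the flag when the carriage is in the marked notch.
- latch (a joint): Angle of the latch tab, rad: 0 = released, tooth down in a notch; 0.26 = squeezed against its stop (about 2.5 N at the top of the tab). The rounded tooth (6.8 mm thick, notch 10 mm wide) is 4.4 mm deep in its notch and clears it above about 0.18. Sprung: let go, it drops into a notch, or rides on the rack between notches.
- latch_tab (a point): Outer (+y) face of the latch tab, near its top, 91 mm above the worktop.
- flag: Steel flag marking the wanted notch: 12 mm square foot with an upright pointed plate 10 mm wide, 27 mm high over all. Origin under its foot, on the base's top near the front edge (local x = -52 mm), at the local y of one of the four notches other than the middle one. Axes parallel to the base's. Fixed. The other three have low round studs (9 mm across, 5 mm high).
- tall_stack_mid (a point): Middle of a stack of round dishes, 95 mm across and 175 mm high, standing loose beside the base. Fragile: leave alone.
- tall_stack2_mid (a point): Middle (90 mm up) of another stack of round dishes, 95 mm across and 191 mm high, standing loose on the other side of the base. Fragile: leave alone.
- bottle_mid (a point): Middle of a capped bottle, 62 mm across and 111 mm high, standing loose in front of the base. Leave alone.

How it is judged (in metres and radians):
On the way, in this order (a step that is already met when the one before it is completed fails the run):
1. the hasp is swung off its staple and well above level, with the hood still down (value of joint hasp above 1.75 rad and value of joint hood below 0.25 rad), for 0.1 s.
2. the hood stands open (value of joint hood above 1.35 rad), for 0.2 s.
3. the latch tab is squeezed clear of the notch (value of joint latch above 0.2 rad), for 0.1 s.
At the end, for the whole second after the job is handed in: The hasp is swung up past 1.75 rad (level is 1.57), the hood is open past 1.35 rad and still, the carriage's index line is within 5 mm of the flag along the rack and at rest, and the latch is released into the notch (under 0.06 rad) (value of joint hasp above 1.75 rad and value of joint hood above 1.35 rad and value of joint latch below 0.06 rad and y of slider_index in the frame of flag between -0.005 and 0.005 m and velocity of joint slider between -0.005 and 0.005 m/s and velocity of joint hood between -0.05 and 0.05 rad/s); the robot touches nothing.
It fails at once if a dish stack or the bottle is tipped or shifted by more than 15 mm (distance of any of tall_stack_mid, tall_stack2_mid, bottle_mid from where it was at the start of the episode above 0.015 m or angle between any of tall_stack_mid, tall_stack2_mid, bottle_mid's own z axis and vertical above 0.2 rad).
It also fails if it takes over 64 s, if anything falls off the work surface, if the arm or the gripper's body presses on something with over 40 N, if the wrist force passes 120 N, or if a joint passes its speed limit or range.

## Robot

A 6-joint arm with a two-finger parallel gripper is mounted at the origin on a cart in front of the work surface, level with it; the furniture and walls round the work are solid. World frame = base frame: x ahead of the robot, y to its left, z up, the work surface at z = 0. Lengths are in mm, angles in rad, forces in N, time in s.
With the tool pointing down it reaches from about 350 to 925 mm from the base axis. Payload 6.4 kg.
Tool frame: the origin (TCP) lies on the centre line of the jaws, within the pads' length; the fingertips stand ctrl.tcp_to_tips ahead of it and the grasp point (between the pads) lies 5 mm behind it (ctrl.tcp_to_tips is the distance from the TCP to the fingertips, in mm); x points along the fingers, y is the direction in which the jaws open and shut, and the axes are right-handed (so a half turn about x gives the same grasp; the last joint's range is limited). The gripper opens to 94 mm and grips with 3 to 60 N. Pads are 16 mm wide; open, the fingers measure 119 mm over their backs; the gripper's body (75 mm by 177 mm) begins 78 mm behind the grasp point.
Start: joints at [-1.454, 0.245, 1.558, -0, 1.339, -0.174], TCP at [186.372, -622.719, 219.455] pointing down, gripper open.
Joint ranges: [-3.13, 3.13], [-1.02, 2.26], [0.13, 2.54], [-0.95, 4.09], [0.21, 2.88], [-2.74, 2.74]. Speed limits (rad/s): [2.57, 2.57, 3.14, 3.14, 3.14, 3.14].

## Interface

Orientations are given as a unit quaternion [w, x, y, z].
In Python, from rig import ctrl, snapshot, camera_model, workorder, spotter gives the robot as it stands.
- The arm moves only by the tool apply_moves, never from a script. Its argument "motion" is one flat list of numbers, 6 for each row, row after row: the shift along the tool's x, y, z in mm, then the turn, a rotation vector about the tool's x, y, z in degrees. A call has 1 to 20 rows; each row shifts and turns the commanded pose from where the row before left it, along the tool's axes as they then stand; what a row does not reach is not made up. A row lasts 1/8 s, in which the tool goes at most 62.5 mm and 10.7 degrees, less where a joint would pass 70% of its speed; a pose out of reach is approached as far as the arm can. A call is refused whole if a number of a shift passes 62.5 or a number of a turn 10.7, either way. A call with a gripper value outside its range is refused whole. "claw" is the gripper's target within -1 to 1 (fully open at 1, half-way at 0, shut at -1), set as the call begins (left out, the last holds). The fingers move at their own pace and stop on an object; "force" is the grip in N (left out, the last holds). Time passes only in rows, so rows that do not move let the fingers close. It gives the time, the measured TCP pose, the force and the opening at its end, in the units of the state.
- ctrl.read_state(): the state, without advancing time (a new reading comes with each control period).
- snapshot(name): name is "scene" or "top" or "wrist"; returns the picture (400x640x3 uint8, red, green, blue); there is no depth.
- camera_model(name): a dict with "fx", "fy", "cx", "cy" (pixels), "R" (3x3) and "t" (3): a world point X has camera coordinates R X + t; the wrist camera has in their place "mount" (4x4, takes a point from camera to tool coordinates, whose origin is the TCP and whose axes are the tool frame's). Camera axes: x right, y down, z forward; pixel columns grow to the right and rows downward; lengths in mm; the calibration is good to about 2 mm. A picture is of the moment at which its call begins: read the wrist's pose just before it. camera_model takes no time and is no camera call.
- workorder.finish_job(): hands the job in, once; it reports no verdict.
Trained networks look in the newest picture that a camera, given by its name, has taken for a name from the list of things; names that differ only in an ending like _2 or _b are one class to them, and where a whole thing is asked for, a point or a joint stands for the part that bears it (a point fixed in the world has none). Each returns a list of dicts, best first, with "score" (0 to 1); they miss things now and then, are a little off and sometimes report something else, mostly with a low value. They report only what shows in the picture. A call takes as long as a camera call.
- spotter.trace(camera, target): "pixels" (400x640 bool, what is visible of it).
- spotter.spot_point(camera, target): "location" ([x, y, z] in mm, in the coordinates of the camera as it stood for that picture, good to about 4 mm: a listed point, or the origin of a listed thing).
The state is a dict: "time": time; "qpos": joint angles; "dq": joint speeds; "joint_efforts": joint torques, N m; "tcp_pos": TCP position; "ee_rot": TCP orientation; "force": force on the tool from outside, world axes, zero at the start; "ft_torque": the same for the moment, N m; "grip_width": opening from 0.0 (shut) to 1.0 (fully open).
Only numpy, scipy, OpenCV 4.12 (cv2) and the standard library are available. Lean on these libraries where they do the work, as an engineer would, in place of code of your own. Each camera call takes 0.05 s, during which the arm holds its last target.

## Working session

There is one attempt and no reset: what is moved stays moved. The work goes in short steps, Python scripts to look and compute and a tool call to move; the robot and the scene stay as the last step left them, time stands still between calls to the robot, and variables do not carry over. Pictures are saved under pics/ and viewed, and the job is handed in when it is done.

Besides the shell and the picture viewer there is one more tool, called after "Emit:" by a JSON object that holds its "method" and its "body", one argument or row to a line. apply_moves: Moves the arm, as the interface text tells. Its arguments: {"type":"object","properties":{"motion":{"type":"array","items":{"type":"number"}},"claw":{"type":"number"},"force":{"type":"number"}},"required":["motion"]}

```bash
ls; mkdir -p pics
python3 - <<'E'
from rig import ctrl, snapshot, camera_model, workorder, spotter
import cv2, numpy as np
print(ctrl.read_state(), ctrl.tcp_to_tips)
for n in ['scene','top','wrist']:
    im=snapshot(n); cv2.imwrite(f'pics/{n}0.png',im[:,:,::-1]); print(n,camera_model(n))
E
```

```text
pics
{'time': 0.0, 'qpos': array([-1.45409096e+00,  2.45835737e-01,  1.55899223e+00, -1.89335207e-05,
        1.33870585e+00, -1.74117671e-01]), 'dq': array([ 1.31282905e-05,  3.87948802e-04, -6.43772847e-04,  2.98319810e-04,
        9.36375685e-04,  9.80750948e-04]), 'joint_efforts': array([-1.35685528e-03, -4.15829837e+01, -3.14600945e+01,  6.83459826e-02,
        3.31577263e-02, -1.23084674e-04]), 'tcp_pos': array([ 186.30360094, -622.12999069,  218.34320129]), 'ee_rot': array([ 0.10177478,  0.69965687,  0.10314719, -0.69963049]), 'force': array([-0.09833972, -0.48469907, -0.27014854]), 'ft_torque': array([ 0.0136209 , -0.06444393,  0.00208752]), 'grip_width': 0.9998096326818124} 14.0
scene {'fx': 511.2902416683624, 'fy': 511.2902416683624, 'cx': 310.245918418229, 'cy': 197.56307118188383, 'R': array([[-0.61995195, -0.7844175 , -0.01867539],
       [-0.59160976,  0.48293925, -0.64557538],
       [ 0.5154197 , -0.38917718, -0.76346818]]), 't': array([ 354.19395169,  340.27179534, 1060.78758382])}
top {'fx': 450.25063055228003, 'fy': 450.25063055228003, 'cx': 309.792286489375, 'cy': 198.58630342362827, 'R': array([[ 0.01511311, -0.99985105, -0.00833495],
       [-0.98911678, -0.01372968, -0.14649058],
       [ 0.14635433,  0.01045817, -0.98917695]]), 't': array([  28.60250198,  554.88132131, 1298.76377577])}
wrist {'fx': 314.57461645377094, 'fy': 314.57461645377094, 'cx': 323.5625379512442, 'cy': 202.4561759096904, 'mount': array([[-7.45515062e-05, -2.44140840e-01,  9.69739782e-01,
        -1.63729950e+02],
       [ 9.99999888e-01, -4.72099693e-04, -4.19775680e-05,
        -3.95717767e-01],
       [ 4.68062292e-04,  9.69739670e-01,  2.44140848e-01,
        -7.07157479e+01],
       [ 0.00000000e+00,  0.00000000e+00,  0.00000000e+00,
         1.00000000e+00]])}
```

View pics/scene0.png

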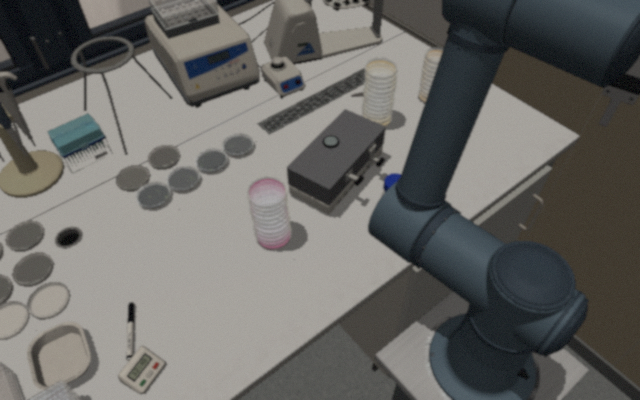

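View pics/top0.png

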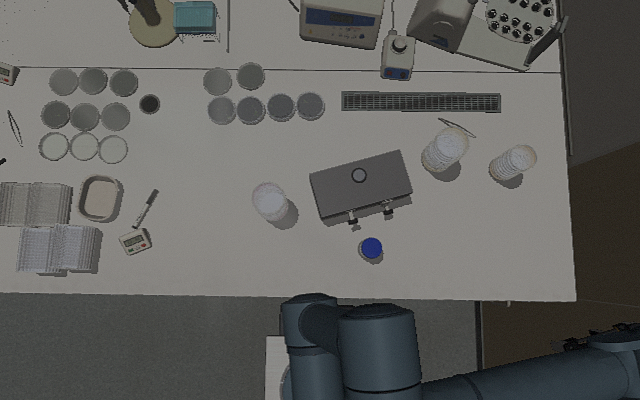

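```bash
cat > h.py <<'E'
from rig import ctrl, snapshot, camera_model, workorder, spotter
import cv2, numpy as np
from scipy.spatial.transform import Rotation as Rn
def w(cam,p):
    m=camera_model(cam)
    if cam=='wrist':
        s=ctrl.read_state(); M=m['mount']; q=s['ee_rot']
        t=M[:3,:3]@np.array(p)+M[:3,3]
        return Rn.from_quat([q[1],q[2],q[3],q[0]]).apply(t)+s['tcp_pos']
    return m['R'].T@(np.array(p)-m['t'])
def proj(cam,X):
    m=camera_model(cam); c=m['R']@np.array(X)+m['t']
    return np.array([m['fx']*c[0]/c[2]+m['cx'],m['fy']*c[1]/c[2]+m['cy']])
def pts(cam,names):
    snapshot(cam)
    for n in names:
        r=spotter.spot_point(cam,n)
        print(cam,n,[(round(d['score'],2),np.round(w(cam,d['location']),1).tolist()) for d in r[:3]])
E
python3 - <<'E'
from h import *
N=['viewer_base','hasp_knob','hasp_hinge','hood_handle','hood_hinge','tall_stack_mid','bottle_mid']
pts('top',N+['flag'])
pts('scene',N)
print(ctrl.read_state()['time'])
E
```

```text
top viewer_base [(0.91, [591.6, -105.6, -2.9])]
top hasp_knob [(0.73, [692.6, -341.9, 82.4]), (0.64, [518.3, -190.3, 54.2])]
top hasp_hinge [(0.47, [543.3, -183.2, 87.8])]
top hood_handle [(0.75, [486.2, -85.0, 81.8])]
top hood_hinge []
top tall_stack_mid [(0.88, [539.4, 147.1, 86.1])]
top bottle_mid [(0.88, [411.3, -138.6, 55.0])]
top flag []
scene viewer_base [(0.64, [595.0, -110.7, 3.1])]
scene hasp_knob []
scene hasp_hinge [(0.41, [538.8, -187.5, 92.4])]
scene hood_handle [(0.62, [480.6, -88.4, 89.7])]
scene hood_hinge []
scene tall_stack_mid [(0.86, [534.0, 151.9, 92.0]), (0.46, [481.7, -85.2, 90.0])]
scene bottle_mid [(0.61, [411.7, -140.1, 52.9])]
1.0
```

Run:
```python
from h import *
a=cv2.imread('pics/top0.png')[130:270,290:460]; cv2.imwrite('pics/topz.png',cv2.resize(a,None,fx=4.5,fy=4.2,interpolation=cv2.INTER_CUBIC))
a=cv2.imread('pics/scene0.png')[90:230,270:430]; cv2.imwrite('pics/scenez.png',cv2.resize(a,None,fx=4,fy=4,interpolation=cv2.INTER_CUBIC))
```

```text
(no output)
```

View pics/topz.png

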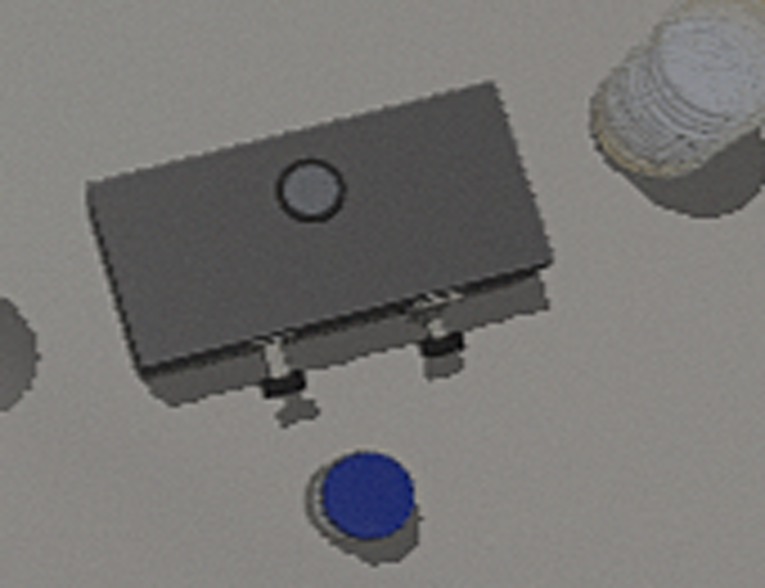

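View pics/scenez.png

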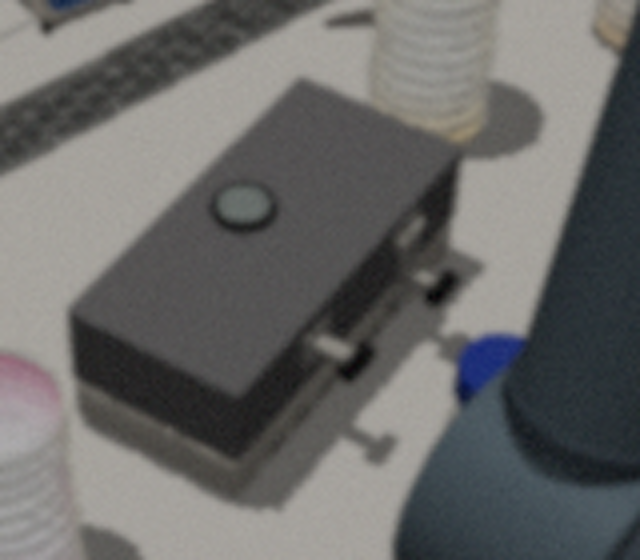

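Run:
```python
from h import *
from scipy.optimize import least_squares
L=np.array([[65,135,112],[65,-135,112],[-65,-135,112],[-65,135,112],[-97,50,85]],float)
T=np.array([[309.6,173.6],[399.6,149.5],[412.4,192.4],[321.8,218.1],[353.1,221.4]])
S=np.array([[288.3,168.3],[345.5,109.5],[385,128.3],[329.5,189.5],[358.8,180]])
def g(p,l):
    c,s=np.cos(p[2]),np.sin(p[2]); return np.array([p[0]+c*l[0]-s*l[1],p[1]+s*l[0]+c*l[1],l[2]+(p[3] if l[2]>100 else 0)])
def f(p,use):
    r=[]
    for l,t,s in zip(L,T,S):
        if 't' in use:r+=list(proj('top',g(p,l))-t)
        if 's' in use:r+=list(proj('scene',g(p,l))-s)
    return r
for u in ['t','s','ts']:
    o=least_squares(f,[593,-108,.28,0],args=(u,)); print(u,o.x,np.round(o.fun,1))
p=o.x
for n,l in dict(handle=[-97,50,85],knob=[-65-6-26,-60,56],knob2=[-65-3-26,-60,56],hinge=[-70,-60,92],grip=[-25,0,91]).items():
    X=g(p,np.array(l,float)); print(n,X,proj('top',X),proj('scene',X))
```

```text
t [ 5.91905662e+02 -1.09341532e+02  2.83820951e-01 -1.23192581e+01] [-0.3  0.6 -0.1  0.1  0.6  0.1 -0.3 -0.4  0.  -0.3]
s [ 5.92154981e+02 -1.11205731e+02  2.84329626e-01 -7.81531440e+00] [-1.4 -0.2 -0.2  0.5  0.9 -0.6  0.3  0.6  0.5 -0.5]
ts [ 5.91011922e+02 -1.09554245e+02  2.84758632e-01 -6.24441384e+00] [-0.2  0.5 -1.7 -0.1  0.4 -0.1 -0.4  0.5  1.1  0.   0.8 -0.6 -0.1 -0.3
  0.1  0.8  0.2 -0.   0.3  0.1]
handle [483.87187074 -88.81757425  85.        ] [353.25900555 221.38438951] [359.10333035 180.08179357]
knob [ 514.77371001 -194.38781783   56.        ] [388.53693466 212.3246891 ] [380.40935279 162.08410068]
knob2 [ 517.65289847 -193.54504039   56.        ] [388.23803082 211.34271233] [379.43024422 161.62695386]
hinge [ 540.68640616 -186.80282092   92.        ] [387.85661451 201.79845729] [372.65852139 148.33221785]
grip [ 567.01868439 -116.57739017   91.        ] [363.16353008 192.41215153] [345.80159484 155.15382031]
```

```bash
cat >> h.py <<'E'
TH=0.2845; B=np.array([591.2,-109.8,0])
RB=Rn.from_euler('z',TH)
def loc(l): return RB.apply(np.array(l,float))+B
def toloc(X): return RB.inv().apply(np.array(X)-B)
def cur():
    s=ctrl.read_state(); q=s['ee_rot']; return s,Rn.from_quat([q[1],q[2],q[3],q[0]])
# target tool: x down, y = sgn*base y
def tgt(sgn):
    x=np.array([0,0,-1.]); y=sgn*RB.apply([0,1.,0]); z=np.cross(x,y); return Rn.from_matrix(np.c_[x,y,z])
E
python3 - <<'E'
from h import *
s,R=cur(); print(s['tcp_pos'],R.as_matrix())
for g in (1,-1):
    print(g,(R.inv()*tgt(g)).as_rotvec(degrees=True))
    print(tgt(g).inv().apply(loc([-95,-60,150])-s['tcp_pos']))
snapshot('top')
for n in ['tall_stack2_mid','tall_stack_mid']:
    for d in spotter.trace('top',n)[:4]:
        ys,xs=np.nonzero(d['pixels']); print(n,d['score'],xs.min(),xs.max(),ys.min(),ys.max())
    for d in spotter.spot_point('top',n)[:4]: print(d['score'],w('top',d['location']), toloc(w('top',d['location'])))
print(toloc([411.5,-139,55]))
E
```

```text
[ 186.37873382 -622.7363733   219.49569249] [[ 4.03360033e-05  2.86704400e-01 -9.58019095e-01]
 [-6.30019869e-05 -9.58019093e-01 -2.86704402e-01]
 [-9.99999997e-01  7.19216162e-05 -2.05797145e-05]]
1 [-1.79639893e+02  6.45418686e-03 -1.86876961e-03]
[ 69.49569249 318.69315863 437.51804872]
-1 [ 0.36010653 -0.00119208 -0.00411709]
[  69.49569249 -318.69315863 -437.51804872]
tall_stack2_mid 0.63 421 469 125 172
tall_stack2_mid 0.43 357 381 238 258
tall_stack_mid 0.95 250 287 181 220
tall_stack_mid 0.43 421 469 125 173
0.79 [535.65380761 150.60971603  85.25687031] [ 19.77781755 265.53236644  85.25687031]
0.7 [ 692.02868426 -344.90249918   85.46309167] [  30.78758227 -253.95222675   85.46309167]
[-180.67222491   22.41154043   55.        ]
```

Emit:
{"method": "apply_moves", "body": {
  "motion": [0,-31.9,-43.7,0.36,0,0,0,-31.9,-43.7,0,0,0,0,-31.9,-43.7,0,0,0,0,-31.9,-43.7,0,0,0,0,-31.9,-43.7,0,0,0,0,-31.9,-43.7,0,0,0,0,-31.9,-43.7,0,0,0,0,-31.9,-43.7,0,0,0,0,-31.9,-43.7,0,0,0,0,-31.9,-43.7,0,0,0,25,0,0,0,0,0,25,0,0,0,0,0,0,0,0,0,0,0,0,0,0,0,0,0],
  "claw": 1,
  "force": 20
}}

```text
time: 3.0
tcp_pos: [516.5, -194.1, 170.6]
ee_rot: [0.101, 0.7, 0.1, -0.7]
force: [-0.0, -0.2, 0.0]
grip_width: 1.001
```

Run:
```python
from h import *
s,R=cur(); print(s['time'],s['tcp_pos'],toloc(s['tcp_pos']),s['force'],(R.inv()*tgt(-1)).as_rotvec(degrees=True))
im=snapshot('wrist'); cv2.imwrite('pics/w1.png',im[:,:,::-1])
for n in ['hasp_knob','hasp_hinge','hood_handle']:
    for d in spotter.spot_point('wrist',n)[:3]: X=w('wrist',d['location']);print(n,d['score'],X,toloc(X))
```

```text
3.0 [ 516.45046465 -194.12517634  170.55660146] [-95.41294874 -59.9549632  170.55660146] [-0.01956156 -0.15962492  0.03703148] [-0.01213003 -0.05693284 -0.06540406]
hasp_knob 0.85 [ 516.902629   -192.20286082   55.90568771] [-94.43940956 -58.23683311  55.90568771]
hasp_knob 0.36 [ 542.50422599 -187.47741415   91.49231983] [-68.54061575 -60.88713385  91.49231983]
hasp_hinge 0.95 [ 543.43160541 -185.86820942   89.0614432 ] [-67.19884733 -59.60291036  89.0614432 ]
hood_handle 0.65 [483.05447962 -88.36113235  82.72679938] [-97.78088919  50.93109396  82.72679938]
```

View pics/w1.png

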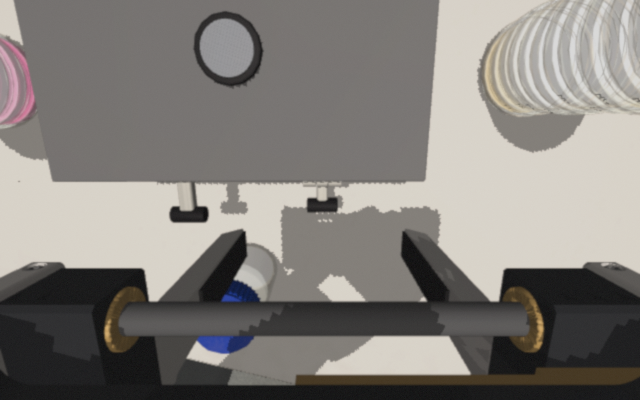

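Emit:
{"method": "apply_moves", "body": {
  "motion": [30,0,-1,0,0,0,30,0,0,0,0,0,25,0,0,0,0,0,20,0,0,0,0,0,14,0,0,0,0,0,0,0,0,0,0,0,0,0,0,0,0,0]
}}

```text
time: 4.08
tcp_pos: [517.6, -193.8, 51.4]
ee_rot: [0.101, 0.7, 0.1, -0.7]
force: [0.4, -0.0, 0.7]
grip_width: 0.999
```

Emit:
{"method": "apply_moves", "body": {
  "motion": [0,0,0,0,0,0,0,0,0,0,0,0,0,0,0,0,0,0,0,0,0,0,0,0,0,0,0,0,0,0,0,0,0,0,0,0],
  "claw": -1,
  "force": 20
}}

```text
time: 4.82
tcp_pos: [516.9, -193.4, 50.4]
ee_rot: [-0.1, -0.7, -0.1, 0.7]
force: [0.3, -0.2, 0.1]
grip_width: 0.395
```

Run:
```python
from h import *
s,R=cur(); print(s['time'],toloc(s['tcp_pos']),s['force'],s['grip_width']*94)
im=snapshot('wrist'); cv2.imwrite('pics/w2.png',im[:,:,::-1])
# arc shifts (tool): pos rel hinge, hinge local (-68.5), z 92
r=np.hypot(26,36); p0=np.arctan2(26,36)
def P(a): return np.array([r*np.sin(p0+a), -r*np.cos(p0+a)]) # out, up
A=np.linspace(0,2.3,17)
for a,b in zip(A[:-1],A[1:]):
    d=P(b)-P(a); print(round(b,2),'tool x %.1f z %.1f'%(-d[1],d[0]))
```

```text
4.825 [-94.74057448 -59.36620368  50.41418299] [ 0.29388075 -0.17591504  0.09137203] 37.135874070560455
0.14 tool x -4.1 z 4.9
0.29 tool x -4.8 z 4.3
0.43 tool x -5.3 z 3.5
0.57 tool x -5.8 z 2.7
0.72 tool x -6.1 z 1.9
0.86 tool x -6.3 z 1.0
1.01 tool x -6.4 z 0.1
1.15 tool x -6.3 z -0.8
1.29 tool x -6.1 z -1.7
1.44 tool x -5.8 z -2.6
1.58 tool x -5.4 z -3.4
1.72 tool x -4.8 z -4.1
1.87 tool x -4.2 z -4.8
2.01 tool x -3.5 z -5.4
2.16 tool x -2.7 z -5.8
2.3 tool x -1.8 z -6.1
```

View pics/w2.png

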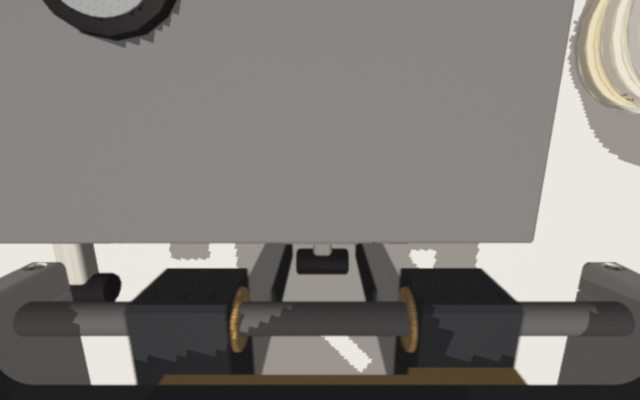

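Emit:
{"method": "apply_moves", "body": {
  "motion": [0,0,0,0,0,0,0,0,0,0,0,0,0,0,0,0,0,0,0,0,0,0,0,0]
}}

```text
time: 5.38
tcp_pos: [516.7, -192.9, 50.3]
ee_rot: [-0.1, -0.7, -0.101, 0.7]
force: [0.1, 4.3, 1.4]
grip_width: 0.297
```

Emit:
{"method": "apply_moves", "body": {
  "motion": [-4.1,0,4.9,0,0,0,-4.8,0,4.3,0,0,0,-5.3,0,3.5,0,0,0,-5.8,0,2.7,0,0,0,-6.1,0,1.9,0,0,0,-6.3,0,1.0,0,0,0,-6.4,0,0.1,0,0,0,-6.3,0,-0.8,0,0,0,-6.1,0,-1.7,0,0,0,-5.8,0,-2.6,0,0,0,0,0,0,0,0,0]
}}

```text
time: 6.75
tcp_pos: [506.0, -195.9, 107.6]
ee_rot: [0.1, 0.702, 0.1, -0.698]
force: [9.1, 7.4, -5.6]
grip_width: 0.294
```

Run:
```python
from h import *
s,R=cur(); print(s['time'],toloc(s['tcp_pos']),s['force'],s['grip_width']*94)
im=snapshot('wrist'); cv2.imwrite('pics/w3.png',im[:,:,::-1])
```

```text
6.75 [-105.99241399  -58.74048427  107.55654842] [ 9.05004046  7.41892522 -5.64466592] 27.667650173504768
```

View pics/w3.png

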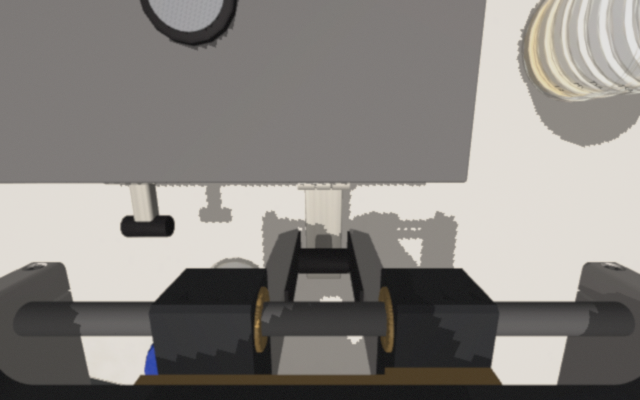

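Emit:
{"method": "apply_moves", "body": {
  "motion": [-5.4,0.5,-4.4,0,0,0,-4.8,0,-4.8,0,0,0,-4.2,0,-5.0,0,0,0,-3.5,0,-5.4,0,0,0,-2.7,0,-5.8,0,0,0,-1.8,0,-6.1,0,0,0,0,0,0,0,0,0,0,0,0,0,0,0]
}}

```text
time: 7.8
tcp_pos: [533.7, -187.8, 129.0]
ee_rot: [-0.099, -0.699, -0.101, 0.701]
force: [-1.4, 6.4, -2.7]
grip_width: 0.298
```

Run:
```python
from h import *
s,R=cur(); print(s['time'],toloc(s['tcp_pos']),s['force'],s['grip_width']*94)
im=snapshot('wrist'); cv2.imwrite('pics/w4.png',im[:,:,::-1])
```

```text
7.8 [-77.09999149 -58.70649452 129.01200837] [-1.40999568  6.44471358 -2.72138308] 28.056554561597924
```

View pics/w4.png

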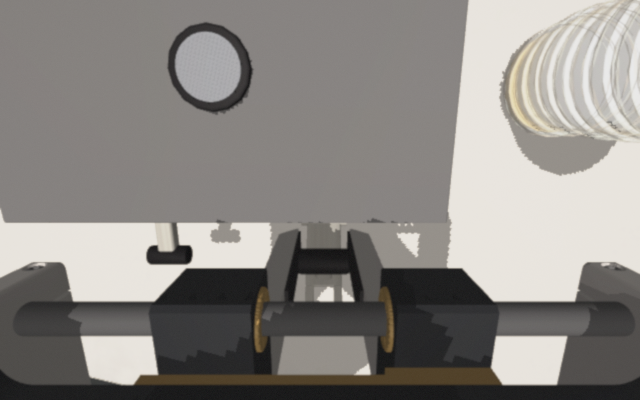

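Emit:
{"method": "apply_moves", "body": {
  "motion": [0,0,0,0,0,0,0,0,0,0,0,0,0,0,0,0,0,0,-15,0,0,0,0,0,-30,0,0,0,0,0,0,-40,10,0,0,0,0,-40,10,0,0,0,0,-32,0,0,0,0,0,0,0,0,0,0,0,0,0,0,0,0],
  "claw": 0.1
}}

```text
time: 9.1
tcp_pos: [484.7, -87.7, 175.8]
ee_rot: [0.101, 0.7, 0.1, -0.699]
force: [0.0, -0.2, -0.5]
grip_width: 0.553
```

Run:
```python
from h import *
s,R=cur(); print(s['time'],toloc(s['tcp_pos']),s['force'],s['grip_width']*94)
im=snapshot('wrist'); cv2.imwrite('pics/w5.png',im[:,:,::-1])
for n in ['hasp_knob','hasp_hinge','hood_handle']:
    for d in spotter.spot_point('wrist',n)[:2]: X=w('wrist',d['location']);print(n,d['score'],toloc(X))
```

```text
9.1 [-96.04760148  51.12617958 175.83272175] [ 0.03648533 -0.20941787 -0.50757221] 51.98059306265909
hasp_knob 0.86 [-78.94019408 -54.11641076 130.07991243]
hasp_hinge 0.95 [-67.55200123 -57.22917962  88.66851011]
hood_handle 0.77 [-101.56655084   50.07462962   83.81374733]
```

View pics/w5.png

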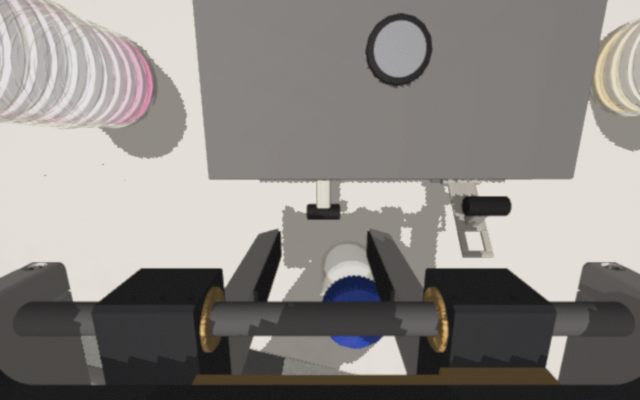

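Emit:
{"method": "apply_moves", "body": {
  "motion": [30,0,1.5,0,0,0,30,0,0,0,0,0,25,0,0,0,0,0,10,0,0,0,0,0,0,0,0,0,0,0]
}}

```text
time: 9.93
tcp_pos: [482.4, -87.5, 79.6]
ee_rot: [-0.1, -0.7, -0.1, 0.7]
force: [0.7, -0.3, 0.2]
grip_width: 0.553
```

Emit:
{"method": "apply_moves", "body": {
  "motion": [0,0,0,0,0,0,0,0,0,0,0,0,0,0,0,0,0,0,0,0,0,0,0,0,0,0,0,0,0,0,0,0,0,0,0,0],
  "claw": -1,
  "force": 30
}}

```text
time: 10.68
tcp_pos: [483.1, -87.8, 80.6]
ee_rot: [0.101, 0.7, 0.1, -0.7]
force: [-0.9, -2.7, 5.7]
grip_width: 0.295
```

Run:
```python
from h import *
s,R=cur(); print(s['time'],toloc(s['tcp_pos']),s['force'],s['grip_width']*94)
im=snapshot('wrist'); cv2.imwrite('pics/w6.png',im[:,:,::-1])
A=np.linspace(0,1.56,31)
P=lambda f: np.array([-162*np.cos(f)+38*np.sin(f), 162*np.sin(f)+38*np.cos(f)])
out=[]
for a,b in zip(A[:-1],A[1:]):
    d=P(b)-P(a); out.append('%.1f, 0, %.1f, 0, 0, 0'%(-d[1],-d[0]))
print('[%s]\n[%s]'%(', '.join(out[:15]),', '.join(out[15:])), P(1.56)-P(0))
```

```text
10.675 [-97.56200577  51.49713605  80.58170953] [-0.85652106 -2.74831981  5.69152588] 27.730948582401027
[-8.4, 0, -2.2, 0, 0, 0, -8.2, 0, -2.6, 0, 0, 0, -8.1, 0, -3.1, 0, 0, 0, -7.9, 0, -3.5, 0, 0, 0, -7.7, 0, -3.9, 0, 0, 0, -7.5, 0, -4.3, 0, 0, 0, -7.3, 0, -4.7, 0, 0, 0, -7.0, 0, -5.0, 0, 0, 0, -6.8, 0, -5.4, 0, 0, 0, -6.5, 0, -5.7, 0, 0, 0, -6.2, 0, -6.1, 0, 0, 0, -5.8, 0, -6.4, 0, 0, 0, -5.5, 0, -6.7, 0, 0, 0, -5.2, 0, -6.9, 0, 0, 0, -4.8, 0, -7.2, 0, 0, 0]
[-4.4, 0, -7.4, 0, 0, 0, -4.0, 0, -7.7, 0, 0, 0, -3.6, 0, -7.9, 0, 0, 0, -3.2, 0, -8.0, 0, 0, 0, -2.8, 0, -8.2, 0, 0, 0, -2.3, 0, -8.3, 0, 0, 0, -1.9, 0, -8.4, 0, 0, 0, -1.5, 0, -8.5, 0, 0, 0, -1.0, 0, -8.6, 0, 0, 0, -0.6, 0, -8.6, 0, 0, 0, -0.1, 0, -8.7, 0, 0, 0, 0.3, 0, -8.6, 0, 0, 0, 0.8, 0, -8.6, 0, 0, 0, 1.2, 0, -8.6, 0, 0, 0, 1.7, 0, -8.5, 0, 0, 0] [198.24881441 124.40081113]
```

View pics/w6.png

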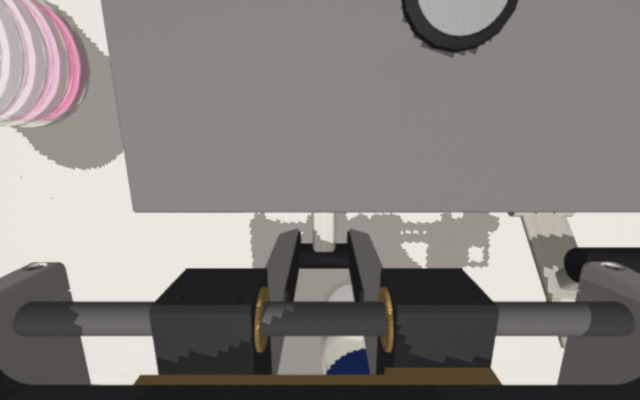

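Emit:
{"method": "apply_moves", "body": {
  "motion": [-8.4,0,-2.2,0,0,0,-8.2,0,-2.6,0,0,0,-8.1,0,-3.1,0,0,0,-7.9,0,-3.5,0,0,0,-7.7,0,-3.9,0,0,0,-7.5,0,-4.3,0,0,0,-7.3,0,-4.7,0,0,0,-7.0,0,-5.0,0,0,0,-6.8,0,-5.4,0,0,0,-6.5,0,-5.7,0,0,0,0,0,0,0,0,0]
}}

```text
time: 12.1
tcp_pos: [521.0, -76.6, 155.2]
ee_rot: [-0.101, -0.7, -0.1, 0.7]
force: [-2.0, -4.8, 3.5]
grip_width: 0.293
```

Run:
```python
from h import *
s,R=cur(); print(s['time'],toloc(s['tcp_pos']),s['force'],s['grip_width']*94)
im=snapshot('wrist'); cv2.imwrite('pics/w7.png',im[:,:,::-1])
```

```text
12.1 [-58.03946627  51.5589602  155.24102343] [-2.00216608 -4.79725556  3.47251121] 27.58225723874159
```

View pics/w7.png

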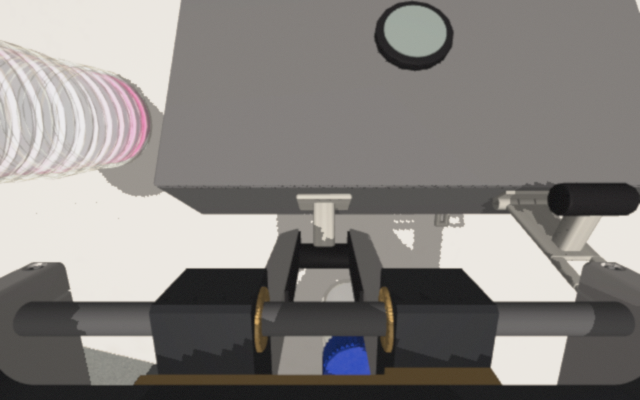

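Emit:
{"method": "apply_moves", "body": {
  "motion": [-6.2,0,-6.1,0,0,0,-5.8,0,-6.4,0,0,0,-5.5,0,-6.7,0,0,0,-5.2,0,-6.9,0,0,0,-4.8,0,-7.2,0,0,0,-4.4,0,-7.4,0,0,0,-4.0,0,-7.7,0,0,0,-3.6,0,-7.9,0,0,0,-3.2,0,-8.0,0,0,0,-2.8,0,-8.2,0,0,0,-2.3,0,-8.3,0,0,0,-1.9,0,-8.4,0,0,0,-1.5,0,-8.5,0,0,0,-1.0,0,-8.6,0,0,0,-0.6,0,-8.6,0,0,0,-0.1,0,-8.7,0,0,0,0.3,0,-8.6,0,0,0,0.8,0,-8.6,0,0,0,0,0,0,0,0,0]
}}

```text
time: 14.52
tcp_pos: [657.9, -36.4, 207.8]
ee_rot: [0.101, 0.701, 0.1, -0.699]
force: [4.9, -2.1, 4.9]
grip_width: 0.291
```

Run:
```python
from h import *
s,R=cur(); print(s['time'],toloc(s['tcp_pos']),s['force'],s['grip_width']*94)
l=toloc(s['tcp_pos']); print('angle',np.arctan2(l[2]+5-47,65-l[0])-np.arctan2(38,162), np.hypot(l[2]+5-47,65-l[0]))
im=snapshot('wrist'); cv2.imwrite('pics/w8.png',im[:,:,::-1])
im=snapshot('scene'); cv2.imwrite('pics/s8.png',im[:,:,::-1])
```

```text
14.525 [ 84.65465254  51.68886704 207.81583045] [ 4.86986415 -2.09713216  4.86724127] 27.387678619348723
angle 1.4583764196736297 166.97663008739715
```

View pics/w8.png

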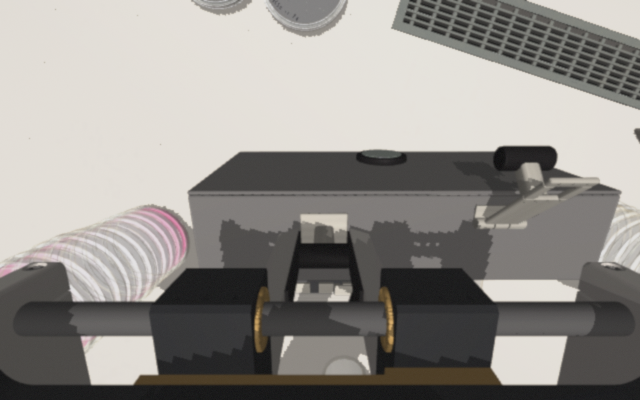

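View pics/s8.png

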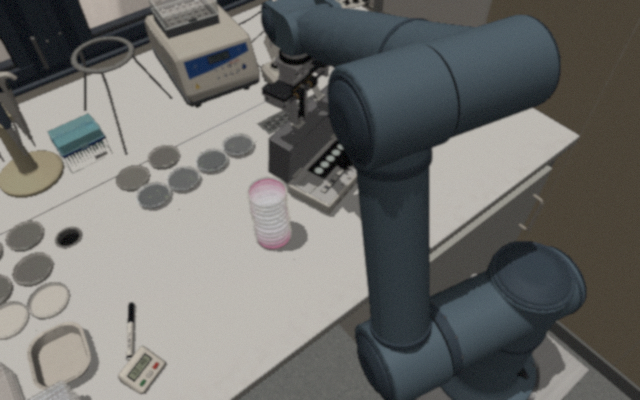

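Emit:
{"method": "apply_moves", "body": {
  "motion": [1.2,0,-8.6,0,0,0,1.7,0,-8.5,0,0,0,2.0,0,-7.0,0,0,0,0,0,0,0,0,0,0,0,0,0,0,0]
}}

```text
time: 15.25
tcp_pos: [680.8, -29.7, 203.1]
ee_rot: [0.1, 0.701, 0.1, -0.699]
force: [5.0, -3.5, 4.3]
grip_width: 0.296
```

Run:
```python
from h import *
s,R=cur(); print(s['time'],toloc(s['tcp_pos']),s['force'],s['grip_width']*94)
l=toloc(s['tcp_pos']); print('angle',np.arctan2(l[2]+5-47,65-l[0])-np.arctan2(38,162), np.hypot(l[2]+5-47,65-l[0]))
```

```text
15.25 [108.44762578  51.71458758 203.10556129] [ 4.96376259 -3.52575876  4.32054427] 27.869277751437117
angle 1.603811367322911 166.8613138634853
```

Emit:
{"method": "apply_moves", "body": {
  "motion": [0,0,0,0,0,0,0,0,0,0,0,0,0,0,0,0,0,0,0,0,0,0,0,0,-20,0,0,0,0,0,-20,0,0,0,0,0,0,0,0,0,0,0],
  "claw": 0.1
}}

```text
time: 16.12
tcp_pos: [681.2, -30.0, 246.3]
ee_rot: [0.101, 0.702, 0.099, -0.698]
force: [-0.6, -0.1, -0.1]
grip_width: 0.55
```

Run:
```python
from h import *
s,R=cur(); print(s['time'],toloc(s['tcp_pos']),s['force'],s['grip_width']*94)
im=snapshot('wrist'); cv2.imwrite('pics/w9.png',im[:,:,::-1])
for n in ['hasp_knob','hasp_hinge','hood_handle']:
    for d in spotter.spot_point('wrist',n)[:2]: X=w('wrist',d['location']);print(n,d['score'],toloc(X))
```

```text
16.125 [108.77446084  51.32164714 246.30431804] [-0.57248955 -0.0710358  -0.10384989] 51.70075610244346
hasp_knob 0.78 [157.76376106 -54.13290126 182.23919793]
hasp_hinge 0.81 [115.97464664 -56.99686207 170.59419247]
hood_handle 0.82 [103.85744245  51.31088901 198.75250959]
```

View pics/w9.png

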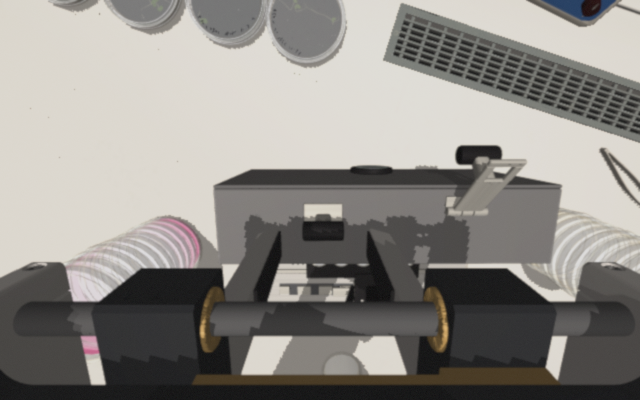

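Emit:
{"method": "apply_moves", "body": {
  "motion": [0,15,45,0,0,0,0,15,45,0,0,0,0,15,45,0,0,0,20,6,40,0,0,0,20,0,0,0,0,0,0,0,0,0,0,0,0,0,0,0,0,0],
  "claw": 1
}}

```text
time: 17.2
tcp_pos: [526.4, -127.7, 202.7]
ee_rot: [0.1, 0.7, 0.1, -0.7]
force: [0.8, 0.4, 0.3]
grip_width: 1.002
```

Run:
```python
from h import *
s,R=cur(); print(s['time'],toloc(s['tcp_pos']),s['force'],s['grip_width']*94)
im=snapshot('wrist'); cv2.imwrite('pics/w10.png',im[:,:,::-1])
for n in ['slider_grip','slider_index','latch_tab','flag','viewer_base','hood_handle']:
    for d in spotter.spot_point('wrist',n)[:3]: X=w('wrist',d['location']);print(n,d['score'],toloc(X))
```

```text
17.2 [-67.26228933   1.01202913 202.67065967] [0.81259076 0.42932202 0.31758538] 94.20911376886917
slider_grip 0.73 [-23.26563011   2.88421085  88.27458643]
slider_index 0.7 [-40.58759222   1.63131299  53.32303818]
slider_index 0.59 [-2.1772324   2.07277987 -6.50696571]
latch_tab 0.96 [-24.48972729  26.3627616   89.57725317]
latch_tab 0.67 [-23.00972547   0.96047086  86.8582056 ]
latch_tab 0.23 [68.56112588 53.43417476 47.04012451]
flag 0.5 [-54.96835432 -51.70344194  43.19435136]
viewer_base 0.71 [ 0.72903502  1.10005523 -4.63788246]
hood_handle 0.46 [-24.36992442   3.41544621  87.8831731 ]
```

View pics/w10.png

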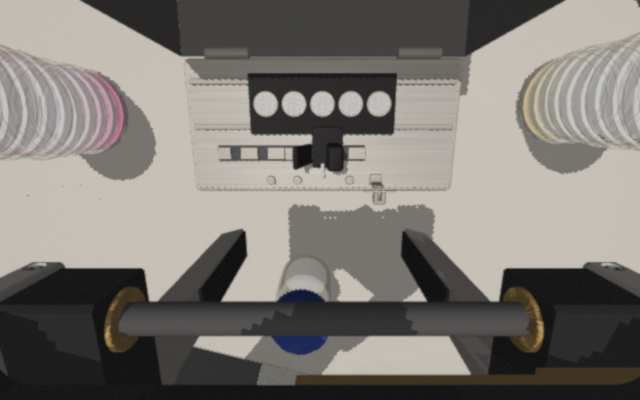

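Emit:
{"method": "apply_moves", "body": {
  "motion": [0,-1.5,-42.8,0,0,0,25,0,0,0,0,0,25,0,0,0,0,0,25,0,0,0,0,0,0,0,0,0,0,0,0,0,0,0,0,0]
}}

```text
time: 18.3
tcp_pos: [567.2, -114.5, 128.3]
ee_rot: [0.101, 0.7, 0.1, -0.699]
force: [0.1, 0.7, 0.1]
grip_width: 1.0
```

Run:
```python
from h import *
s,R=cur(); print(s['time'],toloc(s['tcp_pos']),s['force'],s['grip_width']*94)
im=snapshot('wrist'); cv2.imwrite('pics/w11.png',im[:,:,::-1])
for n in ['slider_grip','slider_index','latch_tab','flag']:
    for d in spotter.spot_point('wrist',n)[:3]: X=w('wrist',d['location']);print(n,d['score'],toloc(X))
```

```text
18.3 [-24.34667184   2.18972843 128.2785033 ] [0.05623492 0.66723326 0.12196523] 93.96340398167037
slider_grip 0.92 [-22.01691067   1.70366918  89.67486678]
slider_index 0.81 [-41.71320764   2.70273688  50.25186324]
slider_index 0.37 [67.72062156 53.64331147 46.25250238]
latch_tab 0.59 [-28.85178987  27.11830701  87.55010212]
flag 0.7 [-55.54901296 -51.83421687  40.85298552]
```

View pics/w11.png

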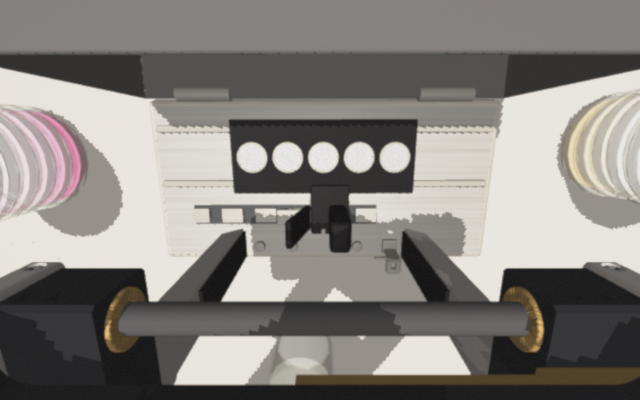

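Emit:
{"method": "apply_moves", "body": {
  "motion": [25,-1,0,0,0,0,16,0,0,0,0,0,0,0,0,0,0,0]
}}

```text
time: 18.92
tcp_pos: [565.3, -112.9, 84.8]
ee_rot: [-0.1, -0.699, -0.101, 0.701]
force: [-0.1, -0.6, -0.2]
grip_width: 0.998
```

Emit:
{"method": "apply_moves", "body": {
  "motion": [0,0,0,0,0,0,0,0,0,0,0,0,0,0,0,0,0,0,0,0,0,0,0,0,0,0,0,0,0,0,0,0,0,0,0,0,0,0,0,0,0,0,0,0,0,0,0,0],
  "claw": -1,
  "force": 15
}}

```text
time: 19.92
tcp_pos: [566.4, -113.8, 86.3]
ee_rot: [0.1, 0.7, 0.1, -0.7]
force: [0.6, -2.9, 0.6]
grip_width: 0.329
```

Run:
```python
from h import *
s,R=cur(); print(s['time'],toloc(s['tcp_pos']),s['force'],s['grip_width']*94)
im=snapshot('wrist'); cv2.imwrite('pics/w12.png',im[:,:,::-1])
```

```text
19.925 [-24.87225725   3.14817245  86.27908036] [ 0.55775327 -2.9129128   0.56151429] 30.90082960321982
```

View pics/w12.png

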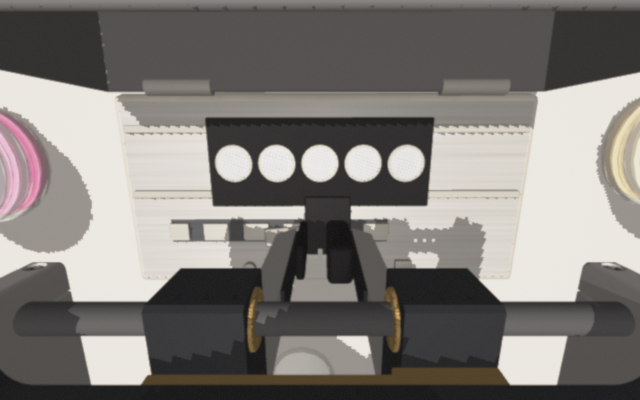

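Emit:
{"method": "apply_moves", "body": {
  "motion": [0,4,0,0,0,0,0,5,0,0,0,0,0,5,0,0,0,0,0,5,0,0,0,0,0,5,0,0,0,0,0,5,0,0,0,0,0,5,0,0,0,0,0,5,0,0,0,0,0,5,0,0,0,0,0,5,0,0,0,0,0,5,0,0,0,0,0,0,0,0,0,0,0,0,0,0,0,0]
}}

```text
time: 21.6
tcp_pos: [581.7, -166.0, 86.2]
ee_rot: [0.101, 0.7, 0.1, -0.7]
force: [0.7, -2.6, 1.8]
grip_width: 0.326
```

Run:
```python
from h import *
s,R=cur(); print(s['time'],toloc(s['tcp_pos']),s['force'],s['grip_width']*94)
im=snapshot('wrist'); cv2.imwrite('pics/w13.png',im[:,:,::-1])
for n in ['slider_index','flag','slider_grip']:
    for d in spotter.spot_point('wrist',n)[:3]: X=w('wrist',d['location']);print(n,d['score'],toloc(X))
```

```text
21.6 [-24.84381219 -51.26681669  86.23373205] [ 0.73007635 -2.64194918  1.79664494] 30.64746860909918
slider_index 0.83 [-41.86091147 -51.29552679  51.80524637]
flag 0.78 [-51.77951792 -49.85641109  43.8010388 ]
slider_grip 0.72 [-22.13709439 -50.59218587  88.41751974]
```

View pics/w13.png

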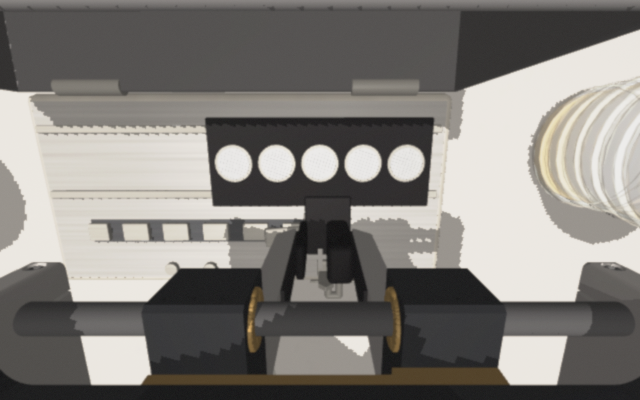

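Run:
```python
from h import *
a=cv2.imread('pics/w13.png')[190:310,250:400]; cv2.imwrite('pics/w13z.png',cv2.resize(a,None,fx=5,fy=5,interpolation=cv2.INTER_CUBIC))
```

```text
(no output)
```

View pics/w13z.png

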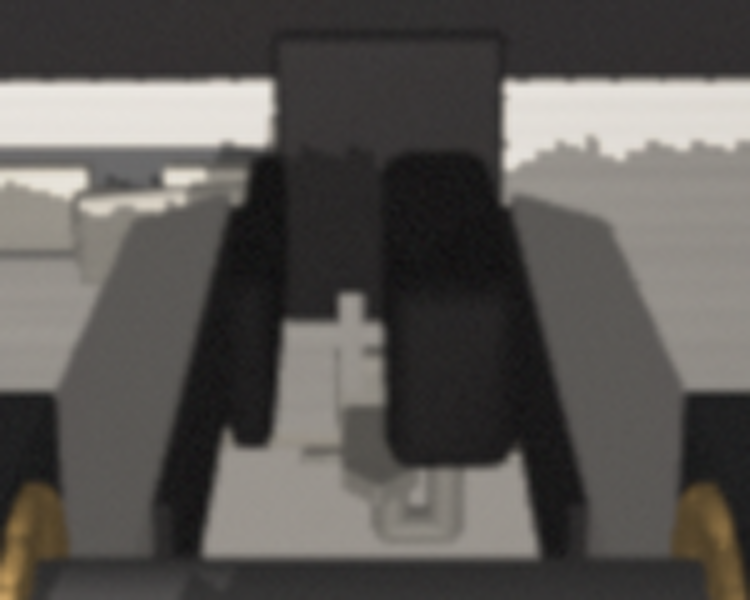

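Run:
```python
from h import *
m=camera_model('wrist'); s,R=cur(); M=m['mount']
def ray(u,v,z):
    d=np.array([(u-m['cx'])/m['fx'],(v-m['cy'])/m['fy'],1.])
    o=R.apply(M[:3,3])+s['tcp_pos']; d=R.apply(M[:3,:3]@d); t=(z-o[2])/d[2]; return toloc(o+t*d)
im=cv2.imread('pics/w13.png')
cv2.imwrite('pics/w13y.png',cv2.resize(im[240:300,140:240],None,fx=7,fy=7,interpolation=cv2.INTER_CUBIC))
for u,v,z in [(173,268,50),(211,267,50),(320,251,56),(319.5,204,60),(206,118,60),(433,118,60),(326,288,72)]: print(u,v,ray(u,v,z))
```

```text
173 268 [-51.11448524  53.57138576  50.        ]
211 267 [-50.39082244  27.24514943  50.        ]
320 251 [-36.07460875 -48.17120884  56.        ]
319.5 204 [ -2.94506564 -48.00403086  60.        ]
206 118 [48.88749918 18.00658744 60.        ]
433 118 [  48.83241017 -114.44613403   60.        ]
326 288 [-54.18651424 -52.02628127  72.        ]
```

View pics/w13y.png

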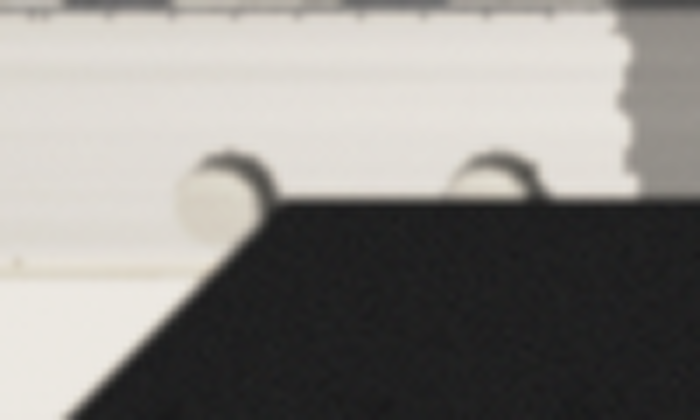

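Emit:
{"method": "apply_moves", "body": {
  "motion": [0,2.3,0,0,0,0,0,2,0,0,0,0,0,0,0,0,0,0,0,0,0,0,0,0,0,0,0,0,0,0]
}}

```text
time: 22.42
tcp_pos: [582.6, -169.1, 86.3]
ee_rot: [0.1, 0.7, 0.1, -0.7]
force: [-0.8, 1.6, 5.4]
grip_width: 0.327
```

Run:
```python
from h import *
s,R=cur(); print(s['time'],toloc(s['tcp_pos']),s['force'],s['grip_width']*94)
im=snapshot('wrist'); cv2.imwrite('pics/w14.png',im[:,:,::-1])
a=im[190:310,250:400,::-1]; cv2.imwrite('pics/w14z.png',cv2.resize(a,None,fx=5,fy=5,interpolation=cv2.INTER_CUBIC))
```

```text
22.425 [-24.852104   -54.5004218   86.25486326] [-0.81835905  1.64681061  5.40595807] 30.768760996184483
```

View pics/w14z.png

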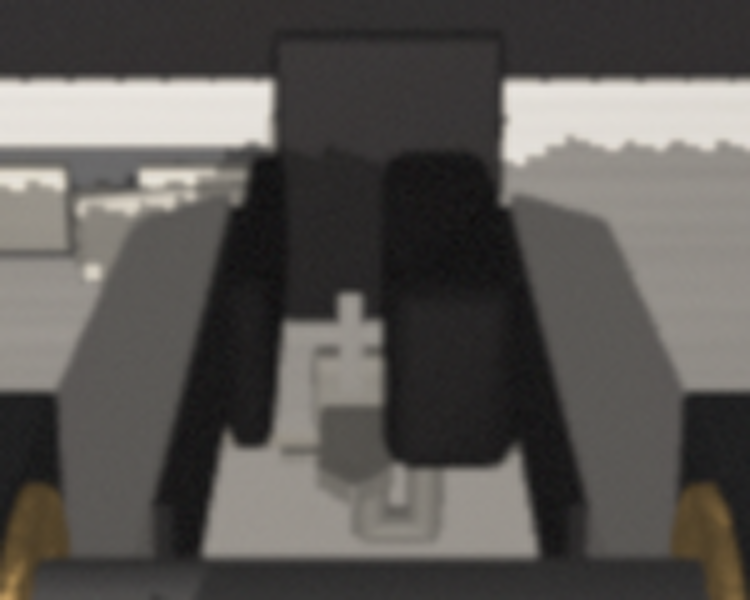

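Emit:
{"method": "apply_moves", "body": {
  "motion": [0,0.8,0,0,0,0,0,0,0,0,0,0,0,0,0,0,0,0]
}}

```text
time: 22.85
tcp_pos: [582.9, -169.9, 86.2]
ee_rot: [0.1, 0.7, 0.1, -0.7]
force: [-0.6, 1.5, 5.6]
grip_width: 0.328
```

Emit:
{"method": "apply_moves", "body": {
  "motion": [0,0,0,0,0,0,0,0,0,0,0,0,0,0,0,0,0,0,0,0,0,0,0,0,0,0,0,0,0,0,0,0,0,0,0,0],
  "claw": 1
}}

```text
time: 23.6
tcp_pos: [582.9, -170.2, 86.2]
ee_rot: [0.1, 0.7, 0.1, -0.7]
force: [0.5, -0.2, 0.4]
grip_width: 0.927
```

Run:
```python
from h import *
s,R=cur(); print(s['time'],toloc(s['tcp_pos']),s['force'],s['grip_width']*94)
im=snapshot('wrist'); cv2.imwrite('pics/w15.png',im[:,:,::-1])
a=im[190:310,230:420,::-1]; cv2.imwrite('pics/w15z.png',cv2.resize(a,None,fx=4.2,fy=4.2,interpolation=cv2.INTER_CUBIC))
```

```text
23.6 [-24.91760137 -55.64518974  86.23677056] [ 0.49267166 -0.22154417  0.40988884] 87.11868168740244
```

View pics/w15z.png

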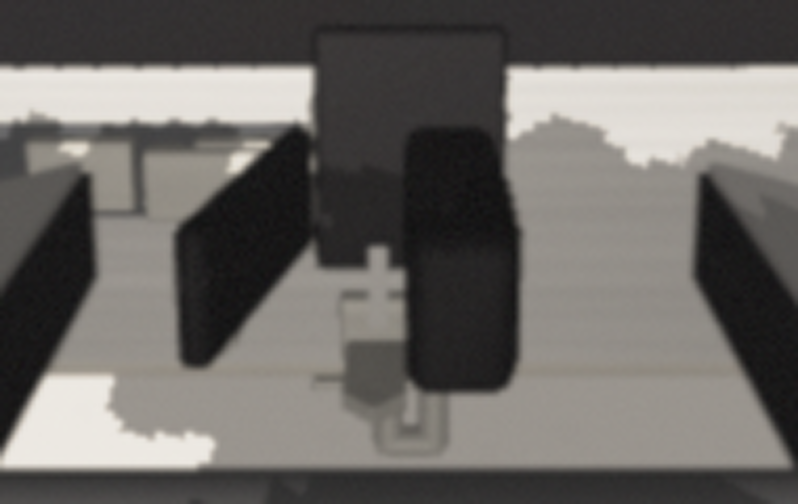

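Emit:
{"method": "apply_moves", "body": {
  "motion": [-30,0,0,0,0,0,-30,0,0,0,0,0,-40,0,20,0,0,0,-20,0,30,0,0,0,0,0,0,0,0,0,0,0,0,0,0,0]
}}

```text
time: 24.4
tcp_pos: [534.9, -183.8, 205.3]
ee_rot: [-0.1, -0.7, -0.1, 0.7]
force: [0.5, -0.3, 0.4]
grip_width: 1.001
```

Run:
```python
from h import *
s,R=cur(); print(s['time'],toloc(s['tcp_pos']),s['force'],s['grip_width']*94)
im=snapshot('wrist'); 
for n in ['slider_index','flag','slider_grip','latch_tab','hasp_knob','hood_handle']:
    for d in spotter.spot_point('wrist',n)[:2]: X=w('wrist',d['location']);print(n,d['score'],toloc(X))
cv2.imwrite('pics/w16.png',im[:,:,::-1]);a=im[80:230,220:400,::-1]; cv2.imwrite('pics/w16z.png',cv2.resize(a,None,fx=4,fy=4,interpolation=cv2.INTER_CUBIC))
```

```text
24.4 [-74.79540583 -55.21247594 205.26474436] [ 0.47025558 -0.31773112  0.36841744] 94.10860341131092
slider_index 0.78 [-44.4568813  -51.31192755  52.81348676]
flag 0.49 [-55.10015515 -50.27468669  44.10886454]
slider_grip 0.72 [-23.12796855 -52.74555809  89.32455972]
latch_tab 0.75 [-27.69495998 -27.43763932  88.15363069]
hood_handle 0.67 [-2.31190934  1.09403989 -5.0573675 ]
```

View pics/w16.png

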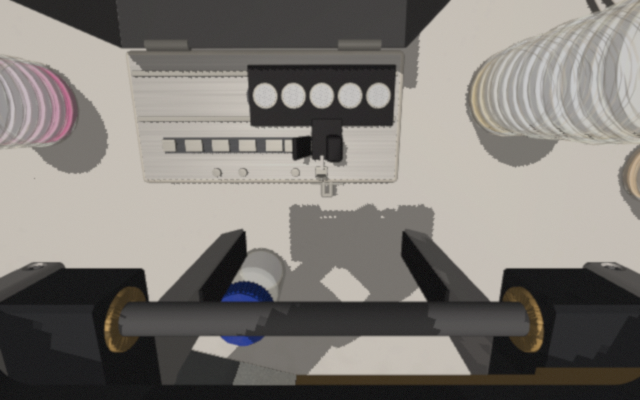

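View pics/w16z.png

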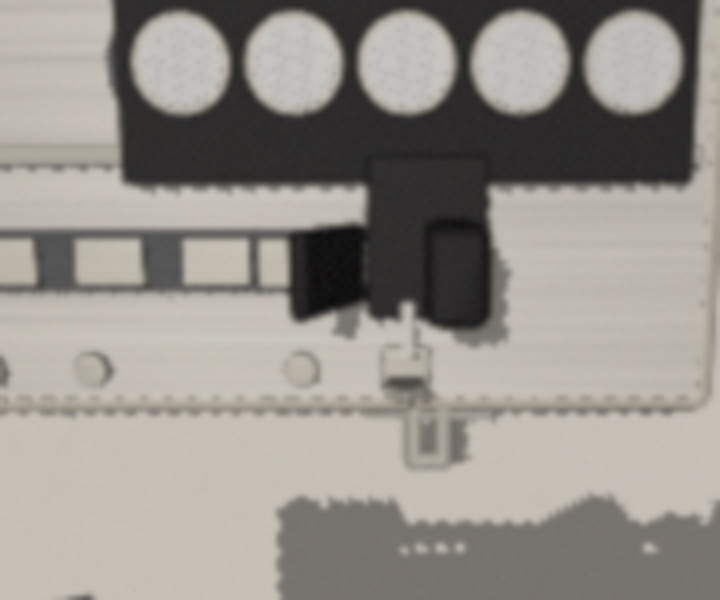

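Run:
```python
from h import *
a=cv2.imread('pics/w10.png')[115:205,270:370];b=cv2.imread('pics/w16.png')[107:197,270:370]
cv2.imwrite('pics/cmp.png',cv2.resize(np.vstack([a,b]),None,fx=3.3,fy=3.3,interpolation=cv2.INTER_CUBIC))
im=snapshot('top'); cv2.imwrite('pics/top2.png',im[:,:,::-1])
for n in ['hasp_knob','hasp_hinge','hood_handle','tall_stack_mid','tall_stack2_mid','bottle_mid']:
    for d in spotter.spot_point('top',n)[:2]: X=w('top',d['location']);print(n,d['score'],X,toloc(X))
```

```text
hasp_knob 0.45 [ 758.28879441 -121.39808197  185.07610934] [157.11685603 -58.02994291 185.07610934]
hasp_hinge 0.56 [ 719.58785654 -131.59457931  174.28866987] [117.10968589 -56.9540768  174.28866987]
hood_handle 0.94 [682.86393799 -27.86173236 201.59435189] [110.97747633  52.9165095  201.59435189]
tall_stack_mid 0.95 [537.79053439 152.03271923  86.39680915] [ 22.22805753 266.2984366   86.39680915]
tall_stack2_mid 0.72 [ 693.12781798 -344.40322263   87.55178217] [  31.98266886 -253.78152225   87.55178217]
bottle_mid 0.68 [ 589.66387432 -104.99445343   -0.84354346] [-0.12556746  5.0435298  -0.84354346]
```

View pics/cmp.png

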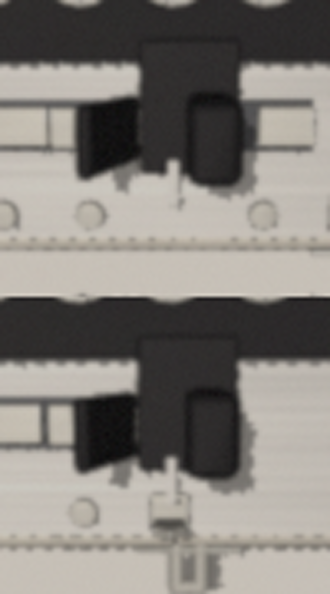

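View pics/top2.png

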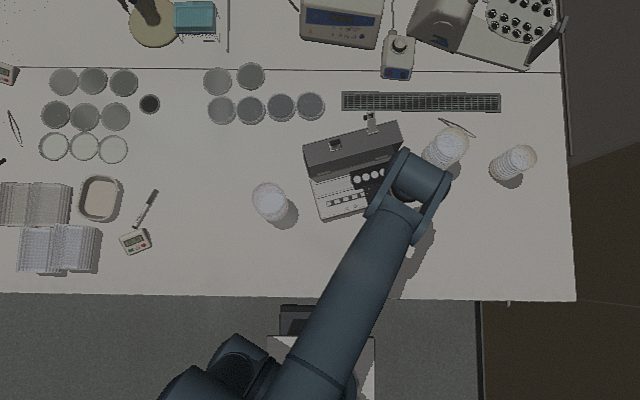

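Run:
```python
from h import *
s=ctrl.read_state(); print(s['time'],s['force']); print(workorder.finish_job())
```

```text
25.1 [ 0.19821963 -0.31078599  0.67716471]
the job is handed in; nothing more can be done
None
```

I handed the job in at 25.1 s with the filter carriage latched in the flagged notch and the hood left open. No verdict is reported, so what follows rests on my own measurements.

- **Hasp:** I swung it to about 2.25 rad, measured from the knob and hinge. It was still there after the hood was raised.
- **Hood:** I raised it by its pull to about 1.60 rad, measured from the gripper pose. The last top picture shows it still standing upright.
- **Carriage:** I squeezed the latch, slid the carriage to the flag at local y = -54 mm and released it.
    - In the last wrist picture the index line stands opposite the flag, within about 1 mm.
    - The latch tab looks just as it did when latched at the start.
- **Stacks and arm:** Both dish stacks measured within about 4 mm of their starting positions, which is the measuring error. The arm ended clear of everything, with no contact force.

**Checks that disagreed:**
- Closing the gripper moved the unlatched carriage about 4 mm. My first slide therefore stopped about 4 mm short; I measured it again against the studs and corrected it before letting go.
- The last bottle detection was wrong, because it landed on the base while the arm hid the bottle. The bottle still shows standing in the last wrist picture, but I did not measure its position again.

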